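Reassemble a pastry roller and put it in its stand

TASK

Put the pastry roller back together: pick up the pin by its wooden handle, push its bare steel end through the bore of the longer of the two wooden barrels and lift the barrel off its block on the pin, without gripping the barrel itself or letting it drop. Then lay the loaded pin down in the tall wooden stand, its steel neck (between the handle and the collar) in one notch and the bare rod in the other, so that the barrel hangs level between the two cheeks, and let go. Leave the shorter barrel and everything else on the counter where it is.

Things in the scene. Friction and masses are not known exactly. Their poses are not given: they have to be found in the camera images.
- pin_grip (a point): Centre of the pin's round wooden handle (24 mm thick, x -30 to +30 mm), where to grip it. x runs along the straight 200 mm, 110 g pin to its bare tip: then steel neck 14 mm thick, x +30 to +50; collar disc 36 mm wide, +50 to +56 (stops the barrel); bare steel rod 14 mm, +56 to +170, end tapered to 8 mm. Starts level in the low white rest, axis 45 mm up, handle jutting out. Roll means nothing.
- pin_mid (a point): Point on the pin's axis 92 mm from the handle's centre towards the tip (axes as pin_grip); it lies over the middle of the stand when the pin is properly laid there.
- barrel_centre (a point): Centre of the longer wooden barrel: hollow cylinder 72 mm long, 56 mm outside, straight bore 26 mm open at both ends, 70 to 140 g; x along the bore, both ends alike. Starts on its side in a shallow channel on a fixed dark wooden block (56 mm along the bore, 60 mm across, 26 mm high), centre 48 mm above the counter, bore level.
- short_barrel_centre (a point): Centre of the shorter barrel, to be left alone: 46 mm long, diameters and axes as the other, lying in the same way on a like block.
- stand_mid (a point): Midway between the two notches of the fixed light-wood stand, where pin_mid lies when the pin is laid there (70 mm up, either way round). x along the pin. Base 124 x 80 x 10 mm; two cheeks 8 mm thick, 70 mm wide, 84 mm high, their middles at x -52 and +52 mm, each with a V notch open upwards, 28 mm deep, 32 mm wide at the top, sides 30 degrees from vertical.
- rest: Low white plastic rest in which the pin starts; origin at the centre of its underside on the counter, x along the pin. Fixed; 124 x 60 mm, two V-notched cheeks at x -52 and +52 mm, 59 mm high.
- canister: White lidded round canister, 64 mm diameter, 150 mm high, origin at the centre of its underside; stands near one end of one of the barrels. Leave alone.
- mug: White round cup, 72 mm diameter, 80 mm high, origin at the centre of its underside; stands near one end of one of the barrels. Leave alone.
- coaster_a: Flat cork disc 80 mm diameter, 10 mm thick, origin at the centre of its underside. Leave alone.
- coaster_b: Flat cork disc like the other. Leave alone.
- jar: Amber glass jar, 72 mm diameter, 85 mm high, at the back, origin at the centre of its underside. Leave alone.
- bowl: Terracotta bowl, 130 mm diameter, 55 mm high, at the back, origin at the centre of its underside. Leave alone.
- pin: The same pin as pin_grip, given at the middle of its neck (40 mm from the handle's centre towards the tip), same axes.
- barrel: The longer barrel itself; the same point and axes as barrel_centre.
There are look-alikes about, which are no part of the job. What is meant by the pin is not green, and is the larger of those in its own colour.

How it is judged:
By the outcome, as a careful person would: the job done as asked, in the order asked, and still so for the second after the job is handed in, with the robot touching nothing.
It also fails if it takes over 67 s, if anything falls off the work surface, if the arm or the gripper's body presses on something with over 40 N, if the wrist force passes 120 N, or if a joint passes its speed limit or range.

ROBOT

A 6-joint arm with a two-finger parallel gripper is mounted at the origin on the work surface. World frame = base frame: x ahead of the robot, y to its left, z up, the work surface at z = 0. Lengths are in m, angles in rad, forces in N, time in s.
With the tool pointing down it reaches from about 0.275 to 0.75 m from the base axis. Payload 10.2 kg.
Tool frame: the origin (TCP) lies on the centre line of the jaws, within the pads' length; the fingertips stand 22 mm ahead of it and the grasp point (between the pads) lies 3 mm ahead of it; z points along the fingers, y is the line along which they close (so a half turn about z gives the same grasp; the last joint's range is limited). The gripper opens to 85 mm and grips with 20 to 120 N. Pads are 22 mm wide; open, the fingers measure 114 mm over their backs; the gripper's body (76 mm by 85 mm) begins 54 mm behind the grasp point. The pads swing forward as they close: fully open they stand 13 mm farther back than shut.
Start: joints at [-1.537, 0.313, 1.498, -0, 1.331, -0.223], TCP at [0.133, -0.508, 0.253] pointing down, gripper open.
Joint ranges: [-2.94, 2.94], [-0.97, 2.17], [0.19, 2.56], [-1.23, 4.37], [0.02, 3.11], [-2.88, 2.88]. Speed limits (rad/s): [2.39, 2.39, 3.01, 3.14, 3.14, 3.14].

INTERFACE

Orientations are given as a unit quaternion [w, x, y, z].
In Python, from rig import r gives the robot as it stands.
- The arm moves only by the tool carry_out, never from a script. Its argument "rows" is text: rows parted by semicolons, each of 5 numbers parted by spaces: the shift along the world's x, y, z in mm, then the turn about the world's z in degrees, then the closure, from 0 (fully open) to 1 (shut). A call has exactly 10 rows; each row is the pose to reach, as a shift and turn from the pose commanded when the call began; what a row does not reach only later rows make up. A row lasts 1/10 s, in which the tool goes at most 50 mm and 8.59 degrees, less where a joint would pass 70% of its speed; a pose out of reach is approached as far as the arm can. A call with a gripper value outside its range is refused whole. The fingers move at their own pace and stop on an object; the grip force is fixed at half the most. Time passes only in rows, so rows that repeat a pose let the fingers close, or fill a call up. It gives the time, the measured TCP pose, the force, the opening and the grip force at its end, in the units of the state.
- r.read_state(): the state, without advancing time (a new reading comes with each control period).
- r.snapshot(name): name is "side" or "top"; returns a dict with "img" (420x560x3 uint8, red, green, blue), "intrinsics" (3x3 intrinsics, pixels), "rvec" (rotation vector, rad) and "tvec" (3), from world to camera coordinates, as OpenCV has them. Camera axes: x right, y down, z forward; pixel columns grow to the right and rows downward; lengths in m; the calibration is good to about 2 mm. A picture is of the moment at which its call begins. There is no depth.
- r.hand_in(): hands the job in; it is judged then, once.
The state is a dict: "clock": time; "joint_positions": joint angles; "qd": joint speeds; "joint_torque": joint torques, N m; "tcp_pos": TCP position; "orientation": TCP orientation; "contact_force": force on the tool from outside, world axes, zero at the start; "torque": the same for the moment, N m; "grip_width": opening from 0.0 (shut) to 1.0 (fully open); "grip_force": force on a finger pad.
Only numpy, scipy, OpenCV 4.12 (cv2) and the standard library are available. Lean on these libraries where they do the work, as an engineer would, in place of code of your own. Each camera call takes 0.05 s, during which the arm holds its last target. There are 200 camera calls.

## Working session

There is one attempt and no reset: what is moved stays moved. The work goes in short steps, Python scripts to look and compute and a tool call to move; the robot and the scene stay as the last step left them, time stands still between calls to the robot, and variables do not carry over. Pictures are saved under pics/ and viewed, at most 10 in all, crops included, and the job is handed in when it is done.

Besides the shell and the picture viewer there is one more tool, called after "Emit:" as a command line: name --argument value ..., lists and objects as JSON in quotes. carry_out: Moves the arm, as the interface text tells. Its arguments: {"type":"object","properties":{"rows":{"type":"string"}},"required":["rows"]}

```bash
mkdir -p pics; ls
python3 - <<'E'
from rig import r
import cv2,pickle
d={}
for n in("side","top"):
    s=r.snapshot(n); d[n]=s; cv2.imwrite(f"pics/{n}0.png",s["img"][:,:,::-1])
    R=cv2.Rodrigues(s["rvec"])[0]; print(n,s["intrinsics"],(-R.T@s["tvec"].ravel()),R)
pickle.dump(d,open("s0.pkl","wb"))
st=r.read_state();print(st)
E
```

```text
pics
side [[404.34482306   0.         274.55073515]
 [  0.         404.34482306 210.55786701]
 [  0.           0.           1.        ]] [-0.09485492  0.63540093  0.78050854] [[-0.72892896 -0.68446891 -0.01284038]
 [-0.4160055   0.45776757 -0.78574059]
 [ 0.54369292 -0.56740741 -0.61842287]]
top [[518.09697825   0.         277.90103549]
 [  0.         518.09697825 217.04983649]
 [  0.           0.           1.        ]] [0.42288742 0.01832866 1.46695976] [[ 0.02470748 -0.99966461 -0.00775966]
 [-0.99818899 -0.02424367 -0.05505444]
 [ 0.05484786  0.00910587 -0.9984532 ]]
{'clock': 0.1, 'joint_positions': array([-1.53735351e+00,  3.13372762e-01,  1.49836988e+00,  2.15404031e-05,
        1.33098890e+00, -2.23391655e-01]), 'qd': array([ 8.24078376e-04, -7.07338849e-04, -2.26211614e-03,  6.49507735e-04,
        1.13750649e-04,  2.23369729e-05]), 'joint_torque': array([ 1.85313358e-03, -4.12900507e+01, -2.60145843e+01, -1.72503619e-04,
        3.06525108e-03, -1.43566984e-05]), 'tcp_pos': array([ 0.13335084, -0.50756954,  0.25279988]), 'orientation': array([-5.65882370e-04,  9.91765999e-01,  1.28062010e-01,  6.44144231e-05]), 'contact_force': array([ 0.44081982, -0.05748808,  0.75849907]), 'torque': array([0.00329209, 0.04746402, 0.02438718]), 'grip_force': 0.0, 'grip_width': 1.001662096687046}
```

View pics/top0.png

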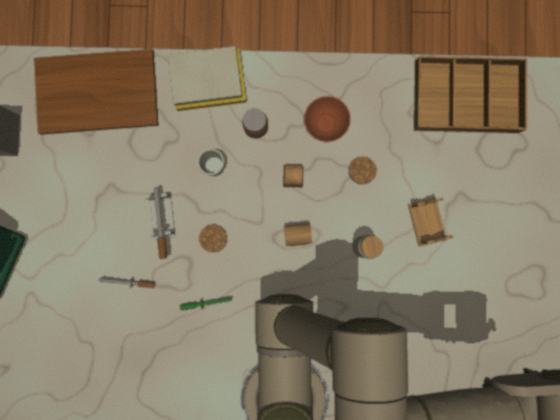

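View pics/side0.png

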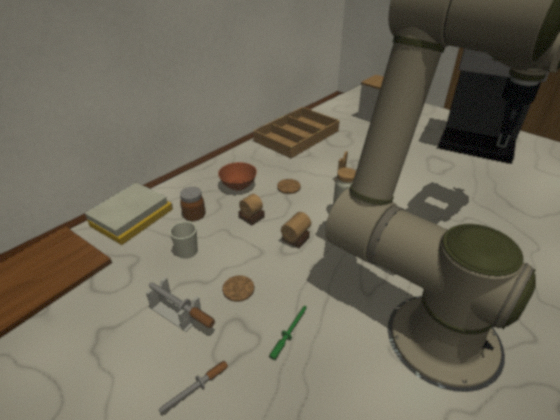

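The top view gives three pin candidates: brown-handled in the white rest (160,225), smaller brown-handled on the counter (127,282), and green (207,302). I choose the one in the rest, since it is larger and not green. The barrels are at (298,234), which looks longer, and (293,176), shorter. The canister is at (370,246), the mug at (212,162) and the stand at (430,222). Next come close crops and masks.

```bash
cat > h.py <<'E'
import cv2,numpy as np
def cam(s):
    R=cv2.Rodrigues(s["rvec"])[0]; return R,-R.T@np.ravel(s["tvec"])
def ray(s,u,v,z):
    R,c=cam(s); d=R.T@np.linalg.solve(s["intrinsics"],[u,v,1.]); return c+d*(z-c[2])/d[2]
def proj(s,P): return cv2.projectPoints(np.float64(P).reshape(-1,3),s["rvec"],np.ravel(s["tvec"]),s["intrinsics"],None)[0][:,0]
def crop(s,x0,y0,x1,y1,k,name):
    cv2.imwrite(f"pics/{name}.png",cv2.convertScaleAbs(cv2.resize(s["img"][y0:y1,x0:x1,::-1],None,fx=k,fy=k,interpolation=cv2.INTER_CUBIC),alpha=1.4))
E
python3 - <<'E'
import pickle; from h import *
d=pickle.load(open("s0.pkl","rb")); t=d["top"]
a=cv2.resize(t["img"][175:270,130:230],None,fx=5,fy=5,interpolation=3)[:475,:350]
b=cv2.resize(t["img"][175:270,390:470],None,fx=5,fy=5,interpolation=3)
cv2.imwrite("pics/c1.png",cv2.convertScaleAbs(np.hstack([a,b])[:,:,::-1],alpha=1.5))
hsv=cv2.cvtColor(t["img"],cv2.COLOR_RGB2HSV)
for n,(x0,y0,x1,y1),z in[("handle",(145,228,180,265),.045),("decoyhandle",(135,272,165,295),.01),("barA",(278,218,318,252),.048),("barB",(278,160,308,192),.048),("stand",(402,190,456,250),.05),("can",(352,230,388,264),.15)]:
    h=hsv[y0:y1,x0:x1]; m=((h[...,1]>95)&(h[...,2]>45)&(h[...,0]<25)).astype(np.uint8)
    c=max(cv2.findContours(m,0,2)[0],key=cv2.contourArea)
    (u,v),wh,an=cv2.minAreaRect(c); M=cv2.moments(c)
    bx=cv2.boxPoints(((u+x0,v+y0),wh,an)); W=[ray(t,*p,z)[:2] for p in bx]
    print(n,cv2.contourArea(c),np.round([u+x0,v+y0],1),"mom",ray(t,M["m10"]/M["m00"]+x0,M["m01"]/M["m00"]+y0,z).round(4),"rect",ray(t,u+x0,v+y0,z).round(4),"sides mm",(np.linalg.norm(W[0]-W[1])*1e3).round(1),(np.linalg.norm(W[1]-W[2])*1e3).round(1),"dirs",np.degrees(np.arctan2(*(W[1]-W[0])[::-1])).round(1),np.degrees(np.arctan2(*(W[2]-W[1])[::-1])).round(1))
E
```

```text
handle 126.0 [161.8 247.4] mom [0.4103 0.348  0.045 ] rect [0.4098 0.3479 0.045 ] sides mm 20.3 57.9 dirs -82.3 -171.5
decoyhandle 68.5 [145.5 283.7] mom [0.3068 0.398  0.01  ] rect [0.3068 0.3978 0.01  ] sides mm 15.4 43.0 dirs -3.0 -93.7
barA 456.0 [297.5 234. ] mom [ 0.4553 -0.0236  0.048 ] rect [ 0.4557 -0.0235  0.048 ] sides mm 68.5 54.7 dirs -88.6 -178.8
barB 343.0 [293. 175.] mom [ 0.6178 -0.007   0.048 ] rect [ 0.6178 -0.0074  0.048 ] sides mm 49.6 55.4 dirs -88.7 -178.7
stand 1124.5 [429.8 220.8] mom [ 0.4986 -0.3765  0.05  ] rect [ 0.5006 -0.3839  0.05  ] sides mm 93.1 117.5 dirs -74.9 -165.9
can 337.0 [371.5 246.5] mom [ 0.4269 -0.2082  0.15  ] rect [ 0.4263 -0.2087  0.15  ] sides mm 53.2 53.1 dirs -88.6 -179.2
```

View pics/c1.png

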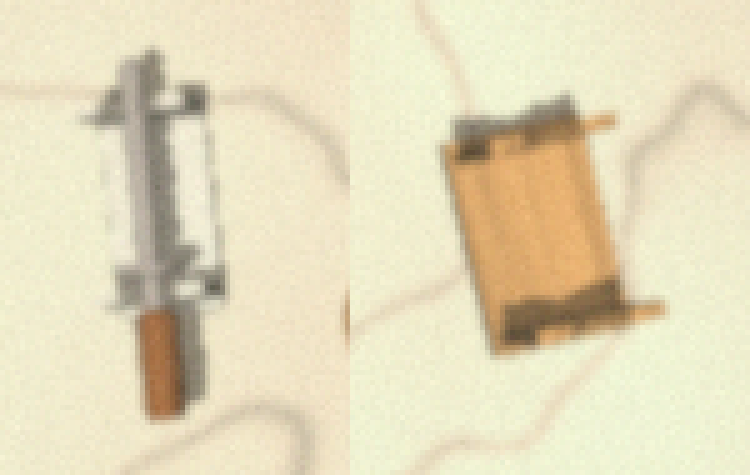

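The crop shows the pin in the rest, with its brown handle from (157.5,237) to (163,258) and its tip near (156,187), pointing away from the robot. The stand has cheek tops at (410..443,~202) and (419..453,~240). Barrel A measures 68x55 mm and B 50x55 mm, so A is the longer one. I'll refine the axis angles now.

Run:
```python
import pickle; from h import *
d=pickle.load(open("s0.pkl","rb")); t=d["top"]; s=d["side"]
P=lambda x,y,z:ray(t,x/5+130-.4,y/5+175-.4,z)
a=P(132,70,.045);b=P(165,410,.045);h1=P(155,311,.045);h2=P(165.5,417,.045);tip=P(131,58,.045)
v=a-b;print("pin dir",np.degrees(np.arctan2(v[1],v[0])),"handle mid",(h1+h2)/2,"len h",np.linalg.norm(h1-h2),"tip dist",np.linalg.norm(tip-(h1+h2)/2))
# check handle in side view
hs=cv2.cvtColor(s["img"],cv2.COLOR_RGB2HSV)
x0,y0,x1,y1=185,295,222,335
m=((hs[y0:y1,x0:x1,1]>95)&(hs[y0:y1,x0:x1,2]>35)&(hs[y0:y1,x0:x1,0]<25)).astype(np.uint8)
M=cv2.moments(m,True);print("side handle px",M["m10"]/M["m00"]+x0,M["m01"]/M["m00"]+y0,"proj of top est",proj(s,(h1+h2)/2))
A=cv2.resize(t["img"][212:256,276:320],None,fx=9,fy=9,interpolation=2)
B=cv2.resize(s["img"][205:254,272:316],None,fx=9,fy=9,interpolation=2)[:396]
cv2.imwrite("pics/c2.png",cv2.convertScaleAbs(np.hstack([A,B])[:,:,::-1],alpha=1.6))
```

```text
pin dir 7.6798971626181345 handle mid [0.40988027 0.34823614 0.045     ] len h 0.058451221980876274 tip dist 0.16975827406044855
side handle px 201.2780082987552 316.7717842323651 proj of top est [[201.17149653 317.73390562]]
```

View pics/c2.png

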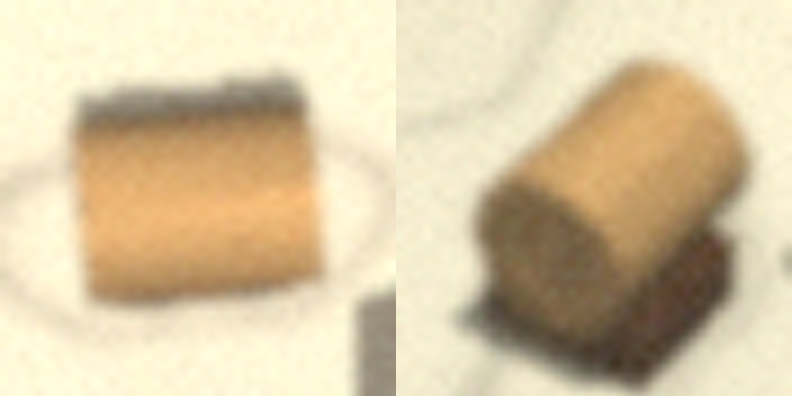

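The crop shows barrel A with corners near (80,125), (305,105), (322,278) and (93,303). Its bore heading is about -83° in the world and its centre about (0.4555,-0.024). The pin checks out (handle 58 mm, tip at 170 mm, side view within 1 px). I'm moving to the handle, flipped half a turn so the wrist stays within range.

Emit:
carry_out --rows "22 43 0 8.5 0;44 86 0 17 0;66 129 0 25.5 0;88 172 0 34 0;110 215 0 42.5 0;132 258 0 51 0;154 301 0 59.5 0;176 344 0 68 0;198 387 0 76.5 0;220 430 0 85 0"

```text
clock: 1.1
tcp_pos: [0.3537, -0.0758, 0.2534]
orientation: [0.0, 0.642, 0.766, -0.0]
contact_force: [0.1, -0.7, 1.0]
grip_width: 0.995
grip_force: 0.0
```

Emit:
carry_out --rows "6 43 -10 8.5 0;12 86 -20 17 0;18 129 -30 25.5 0;24 172 -40 34 0;30 215 -50 42.5 0;36 258 -60 51 0;42 301 -70 59.5 0;48 344 -80 68 0;54 387 -90 76.5 0;57 426 -100 85 0"

```text
clock: 2.1
tcp_pos: [0.4101, 0.3502, 0.1525]
orientation: [-0.0, -0.044, 0.999, -0.0]
contact_force: [0.9, -0.2, 1.2]
grip_width: 0.999
grip_force: 0.0
```

Emit:
carry_out --rows "0 0 0 3 0;0 0 0 3 0;0 0 0 3 0;0 0 0 3 0;0 0 0 3 0;0 0 0 3 0;0 0 0 3 0;0 0 0 3 0;0 0 0 3 0;0 0 0 3 0"

```text
clock: 3.1
tcp_pos: [0.4103, 0.3482, 0.1533]
orientation: [-0.0, -0.067, 0.998, 0.0]
contact_force: [-0.9, -0.8, 0.7]
grip_width: 1.001
grip_force: 0.0
```

Emit:
carry_out --rows "0 0 -40 0 0;0 0 -75 0 0;0 0 -95 0 0;0 0 -105 0 0;0 0 -105 0 0;0 0 -105 0 0.5;0 0 -105 0 1;0 0 -105 0 1;0 0 -105 0 1;0 0 -105 0 1"

```text
clock: 4.1
tcp_pos: [0.4104, 0.3474, 0.0486]
orientation: [-0.0, -0.067, 0.998, -0.001]
contact_force: [-0.8, -8.3, 4.2]
grip_width: 0.255
grip_force: 58.5
```

Emit:
carry_out --rows "0 0 0 0 1;0 0 0 0 1;0 0 0 0 1;0 0 0 0 1;0 0 5 0 1;0 0 20 0 1;0 0 40 0 1;0 0 65 0 1;0 0 90 0 1;0 0 110 0 1"

```text
clock: 5.1
tcp_pos: [0.4103, 0.3484, 0.16]
orientation: [0.001, -0.067, 0.998, 0.0]
contact_force: [-0.3, -0.3, -1.0]
grip_width: 0.256
grip_force: 58.8
```

Run:
```python
from rig import r; from h import *; import pickle
d={n:r.snapshot(n) for n in("side","top")}; pickle.dump(d,open("s1.pkl","wb"))
a=cv2.resize(d["side"]["img"][150:350,60:260],None,fx=2,fy=2,interpolation=2); b=cv2.resize(d["top"]["img"][150:350,90:290],None,fx=2,fy=2,interpolation=2)
cv2.imwrite("pics/g1.png",cv2.convertScaleAbs(np.hstack([a,b])[:,:,::-1],alpha=1.4)); s=r.read_state(); print(s["grip_width"],s["grip_force"],s["tcp_pos"])
```

```text
0.258032003768094 58.79865646362305 [0.41122709 0.34887612 0.16095873]
```

View pics/g1.png

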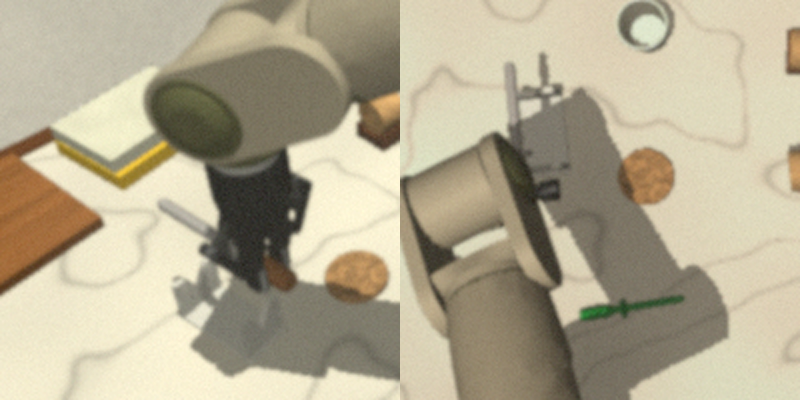

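The pin is in the jaws, lifted, with its tip at about side (141,251) and top (145,183). I'm swinging it in line with the barrel, still high, then checking the tip.

Emit:
carry_out --rows "2 -14 0 -8.5 1;4 -28 0 -17 1;6 -42 0 -25.5 1;8 -56 0 -34 1;10 -70 0 -42.5 1;12 -84 0 -51 1;13 -98 0 -59.5 1;14 -112 0 -68 1;15 -126 0 -76.5 1;17 -143 0 -85 1"

```text
clock: 6.2
tcp_pos: [0.4268, 0.2048, 0.1573]
orientation: [-0.001, 0.627, 0.779, -0.0]
contact_force: [-0.2, -0.9, -1.9]
grip_width: 0.26
grip_force: 58.8
```

Emit:
carry_out --rows "0 0 -5 -5.7 1;0 0 -20 -5.7 1;0 0 -35 -5.7 1;0 0 -50 -5.7 1;0 0 -50 -5.7 1;0 0 -50 -5.7 1;0 0 -50 -5.7 1;0 0 -50 -5.7 1;0 0 -50 -5.7 1;0 0 -50 -5.7 1"

```text
clock: 7.2
tcp_pos: [0.4274, 0.2052, 0.1085]
orientation: [0.0, 0.663, 0.749, 0.0]
contact_force: [-0.4, 0.0, -0.6]
grip_width: 0.26
grip_force: 58.9
```

Run:
```python
from rig import r; from h import *; import pickle
d1=pickle.load(open("s1.pkl","rb"));
g=np.array([.411,.349,.157]); print([proj(d1[n],g+.17*np.array([.991,.134,0])) for n in("side","top")])
d={n:r.snapshot(n) for n in("side","top")}; pickle.dump(d,open("s2.pkl","wb"))
a=cv2.resize(d["side"]["img"][190:320,200:330],None,fx=3,fy=3,interpolation=2); b=cv2.resize(d["top"]["img"][180:310,200:330],None,fx=3,fy=3,interpolation=2)
cv2.imwrite("pics/g2.png",cv2.convertScaleAbs(np.hstack([a,b])[:,:,::-1],alpha=1.4)); s=r.read_state(); print(s["grip_width"],s["grip_force"],s["tcp_pos"],s["orientation"],s["joint_positions"])
p=s["tcp_pos"]; q=s["orientation"]; yaw=2*np.arctan2(q[2],q[1])+np.pi; u=np.array([np.cos(yaw),np.sin(yaw),0]);print(np.degrees(yaw))
tip=p-[0,0,.0036]+.17*u; print(tip,[proj(d[n],tip) for n in d])
```

```text
[array([[138.65303545, 250.33600199]]), array([[144.70066547, 180.63895583]])]
0.25838315638521 58.871974647045135 [0.42735064 0.20523433 0.10842424] [5.54411240e-05 6.62527243e-01 7.49037809e-01 9.66294899e-05] [1.99859251e-01 3.79714085e-01 1.82617437e+00 3.47474671e-05
 9.35483153e-01 7.74177867e-02]
277.01419788122365
[0.44811024 0.03650662 0.10482424] [array([[283.313499  , 222.41755685]]), array([[275.24545596, 235.83716257]])]
```

View pics/g2.png

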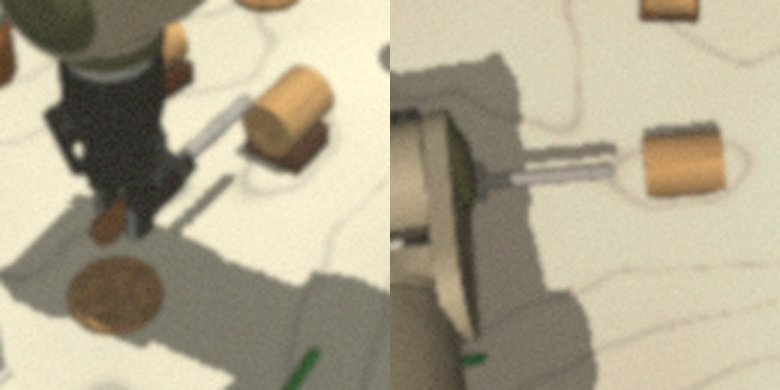

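The tip is seen at side (283,223.5) and top (275,236.5), within 1 px of the prediction. I'm descending to bore height and comparing the tip with the bore from both views.

Emit:
carry_out --rows "0 0 -20 0 1;0 0 -40 0 1;0 0 -52 0 1;0 0 -57 0 1;0 0 -57 0 1;0 0 -57 0 1;0 0 -57 0 1;0 0 -57 0 1;0 0 -57 0 1;0 0 -57 0 1"

```text
clock: 8.3
tcp_pos: [0.4274, 0.2052, 0.0515]
orientation: [0.0, 0.663, 0.749, 0.0]
contact_force: [0.5, -0.2, -1.2]
grip_width: 0.261
grip_force: 58.9
```

```bash
cat > m.py <<'E'
from rig import r; from h import *; import pickle
d={n:r.snapshot(n) for n in("side","top")}; pickle.dump(d,open("s3.pkl","wb"))
s=r.read_state(); p=s["tcp_pos"]; q=s["orientation"]; yaw=2*np.arctan2(q[2],q[1])+np.pi; u=np.array([np.cos(yaw),np.sin(yaw),0])
print(p,np.degrees(yaw)%360,s["grip_width"],s["contact_force"])
E
python3 - <<'E'
from m import *
g=p-[0,0,.0036]; C=np.array([.4555,-.024,.048])
print("lateral/height of C vs pin axis mm",1e3*np.cross(u,C-g)[2],1e3*(C-g)[2],"dist",1e3*(C-g)@u)
V=[]
for n,(x0,y0) in(("side",(255,200)),("top",(255,210))):
    i=cv2.convertScaleAbs(cv2.resize(d[n]["img"][y0:y0+55,x0:x0+65],None,fx=6,fy=6,interpolation=2),alpha=1.5)
    for P,c in((g+.17*u,(255,0,0)),(C-.036*u,(0,0,255))):
        z=(proj(d[n],P)[0]-[x0,y0]+.5)*6; cv2.drawMarker(i,tuple(int(v) for v in z),c,0,8,1)
    V.append(i)
cv2.imwrite("pics/g3.png",np.hstack(V)[:,:,::-1])
E
```

```text
[0.4273472  0.20520646 0.05136215] 277.01355441344583 0.2599168429576218 [ 0.07661072  0.19620695 -1.23298304]
lateral/height of C vs pin axis mm -0.04492044765084385 0.23784970746654893 dist 230.9289444772899
```

View pics/g3.png

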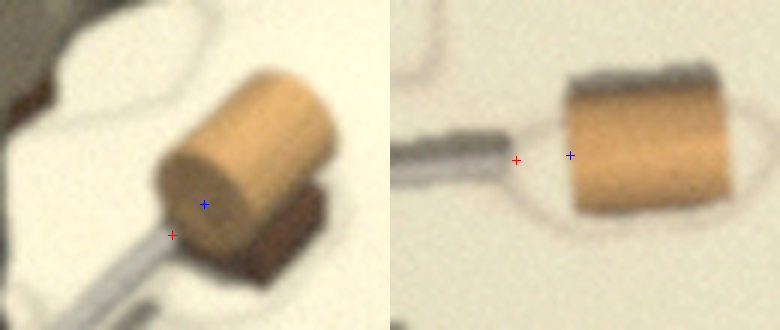

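In the side view the tip (170,234) lines up with the face centre (204,206). In the top view the rod is about 1 px (2 mm) toward -x of the bore, so I'll shift +2 mm in x and insert slowly.

Emit:
carry_out --rows "2 0 0 0 1;2 0 0 0 1;3 -8 0 0 1;4 -16 0 0 1;5 -24 0 0 1;6 -32 0 0 1;7 -40 0 0 1;8 -48 0 0 1;9 -56 0 0 1;9.5 -60 0 0 1"

```text
clock: 9.4
tcp_pos: [0.4369, 0.1444, 0.0513]
orientation: [-0.0, 0.663, 0.749, -0.0]
contact_force: [0.3, 0.2, -0.6]
grip_width: 0.258
grip_force: 58.9
```

Emit:
carry_out --rows "1 -8 0 0 1;2 -16 0 0 1;3 -24 0 0 1;4 -32 0 0 1;5 -40 0 0 1;6 -48 0 0 1;7 -56 0 0 1;8 -64 0 0 1;8.5 -70 0 0 1;8.5 -70 0 0 1"

```text
clock: 10.4
tcp_pos: [0.4455, 0.0745, 0.0513]
orientation: [0.0, 0.663, 0.749, 0.0]
contact_force: [-0.1, -0.0, -1.4]
grip_width: 0.257
grip_force: 58.9
```

Run:
```python
from m import *
g=p-[0,0,.0036]
V=[]
for n,(x0,y0) in(("side",(240,190)),("top",(245,205))):
    i=cv2.convertScaleAbs(cv2.resize(d[n]["img"][y0:y0+75,x0:x0+78],None,fx=5,fy=5,interpolation=2),alpha=1.5)
    for P,c in((g+.17*u,(255,0,0)),(g+.056*u,(0,0,255))):
        z=(proj(d[n],P)[0]-[x0,y0]+.5)*5; cv2.drawMarker(i,tuple(int(v) for v in z),c,0,8,1)
    V.append(i)
cv2.imwrite("pics/g4.png",np.hstack(V)[:,:,::-1])
```

```text
[0.44530178 0.07519484 0.05128277] 277.00254206722275 0.2589278428819146 [ 0.56018965 -0.08193111 -0.25034443]
```

View pics/g4.png

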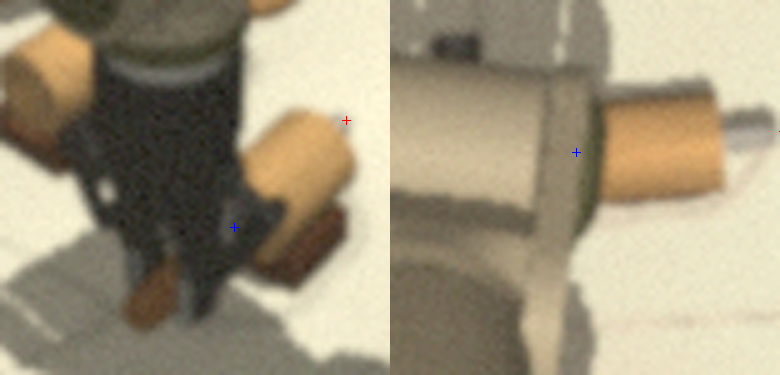

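The rod comes out of the far end (crop 722–775,128) with the barrel unmoved. I'm advancing 5 mm and lifting gently.

Emit:
carry_out --rows "0.3 -2.5 0 0 1;0.6 -5 0 0 1;0.6 -5 2 0 1;0.6 -5 4 0 1;0.6 -5 6 0 1;0.6 -5 8 0 1;0.6 -5 11 0 1;0.6 -5 15 0 1;0.6 -5 20 0 1;0.6 -5 26 0 1"

```text
clock: 11.5
tcp_pos: [0.4459, 0.0702, 0.0777]
orientation: [-0.0, 0.663, 0.749, -0.0]
contact_force: [0.3, -0.2, -2.2]
grip_width: 0.258
grip_force: 58.8
```

Emit:
carry_out --rows "0 0 6 0 1;0 0 14 0 1;0 0 24 0 1;0 0 36 0 1;0 0 50 0 1;0 0 64 0 1;0 0 78 0 1;0 0 90 0 1;0 0 98 0 1;0 0 100 0 1"

```text
clock: 12.5
tcp_pos: [0.4462, 0.0702, 0.1783]
orientation: [0.001, 0.663, 0.749, 0.0]
contact_force: [0.2, 1.1, -3.5]
grip_width: 0.261
grip_force: 58.8
```

Run:
```python
from m import *
g=p-[0,0,.0036]
V=[]
for n,(x0,y0) in(("side",(250,140)),("top",(260,190))):
    i=cv2.convertScaleAbs(cv2.resize(d[n]["img"][y0:y0+100,x0:x0+78],None,fx=5,fy=5,interpolation=2),alpha=1.5)
    for P,c in((g+.17*u,(255,0,0)),(g+.128*u,(0,0,255))):
        z=(proj(d[n],P)[0]-[x0,y0]+.5)*5; cv2.drawMarker(i,tuple(int(v) for v in z),c,0,8,1)
    V.append(i)
cv2.imwrite("pics/g5.png",np.hstack(V)[:,:,::-1])
```

```text
[0.44587019 0.07021006 0.1773833 ] 277.01297481499546 0.25911743288146427 [-0.39945378  0.60708933 -2.44514924]
```

View pics/g5.png

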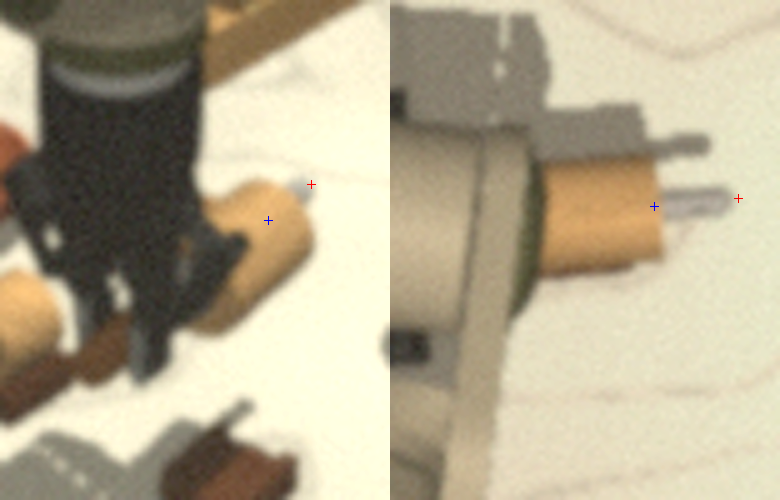

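The barrel hangs on the pin; in the top view its end is at crop x 655 and the tip at (732,200), so it is lifted clear. Now I'm measuring the stand numerically: base corners at z=10 mm and cheek tips at z=84 mm.

Run:
```python
import pickle; from h import *
for f,n,(x0,y0,x1,y1) in(("s0","top",(400,185,460,255)),("s3","top",(400,185,460,255))):
    t=pickle.load(open(f+".pkl","rb"))[n]
    k=8; im=cv2.resize(t["img"][y0:y1,x0:x1],None,fx=k,fy=k,interpolation=2)
    h=cv2.cvtColor(im,cv2.COLOR_RGB2HSV); m=((h[...,1]>70)&(h[...,0]<25)).astype(np.uint8)
    c=max(cv2.findContours(m,0,2)[0],key=cv2.contourArea); ap=cv2.approxPolyDP(c,9,True)[:,0]
    px=(ap+.5)/k-.5+[x0,y0]
    print(f,cv2.contourArea(c)/k/k)
    for q in px: print(q.round(1),"z.01",ray(t,*q,.01)[:2].round(4),"z.084",ray(t,*q,.084)[:2].round(4))
s=pickle.load(open("s3.pkl","rb"))["side"]; print(proj(s,[.42,-.39,.07]))
```

```text
s0 1300.109375
[442.1 197.3] z.01 [ 0.5698 -0.4291] z.084 [ 0.5623 -0.4064]
[433.2 197.1] z.01 [ 0.5699 -0.4042] z.084 [ 0.5624 -0.3827]
[408.2 204.1] z.01 [ 0.5484 -0.3341] z.084 [ 0.5421 -0.3162]
[418.9 245.6] z.01 [ 0.4325 -0.3654] z.084 [ 0.432 -0.346]
[452.6 237.1] z.01 [ 0.4586 -0.4592] z.084 [ 0.4568 -0.435 ]
[451.8 235.1] z.01 [ 0.4642 -0.4571] z.084 [ 0.4621 -0.433 ]
[445.8 235.3] z.01 [ 0.4631 -0.4403] z.084 [ 0.461  -0.4171]
[443.6 230.8] z.01 [ 0.4756 -0.434 ] z.084 [ 0.4729 -0.411 ]
[437.3 201.3] z.01 [ 0.5582 -0.4158] z.084 [ 0.5513 -0.3938]
[442.4 199.6] z.01 [ 0.5635 -0.4302] z.084 [ 0.5563 -0.4074]
s3 1300.546875
[441.9 197.2] z.01 [ 0.5701 -0.4287] z.084 [ 0.5626 -0.406 ]
[429.9 197.8] z.01 [ 0.5676 -0.395 ] z.084 [ 0.5602 -0.374 ]
[408.1 204.3] z.01 [ 0.5477 -0.3338] z.084 [ 0.5414 -0.3159]
[416.4 238.8] z.01 [ 0.4513 -0.3583] z.084 [ 0.4498 -0.3391]
[419.6 245.7] z.01 [ 0.4322 -0.3672] z.084 [ 0.4317 -0.3476]
[452.4 236.9] z.01 [ 0.459  -0.4589] z.084 [ 0.4572 -0.4347]
[451.4 235.1] z.01 [ 0.4642 -0.4561] z.084 [ 0.4621 -0.432 ]
[445.3 234.9] z.01 [ 0.4641 -0.4389] z.084 [ 0.462  -0.4157]
[436.8 202.7] z.01 [ 0.5542 -0.4145] z.084 [ 0.5476 -0.3925]
[442.7 199.2] z.01 [ 0.5645 -0.4309] z.084 [ 0.5573 -0.4081]
[[378.86922663 171.61859026]]
```

The stand measures consistently: base side 120 mm (given as 124), cheek spacing 103.5 mm (104) and lateral 73 mm (75). Its axis is at 15° and stand_mid at (0.5006,-0.3875). The pin goes in heading 15°, with the handle at (0.4117,-0.4113). I'm lifting and carrying slowly over the canister.

Emit:
carry_out --rows "0 0 4 0 1;0 0 12 0 1;0 0 24 0 1;0 0 38 0 1;0 0 52 0 1;0 0 66 0 1;0 0 80 0 1;0 0 92 0 1;0 0 98 0 1;0 0 100 0 1"

```text
clock: 13.6
tcp_pos: [0.446, 0.0702, 0.2778]
orientation: [0.0, 0.663, 0.749, 0.0]
contact_force: [-0.4, 0.4, -3.1]
grip_width: 0.256
grip_force: 58.8
```

Emit:
carry_out --rows "0 -3 0 0.5 1;0 -9 0 2 1;-1 -19 0 4 1;-2 -33 0 7 1;-3 -49 0 10.5 1;-4 -65 0 14 1;-5 -81 0 17.5 1;-7 -97 0 21 1;-8 -113 0 24.5 1;-9 -129 0 28 1"

```text
clock: 14.6
tcp_pos: [0.4365, -0.0595, 0.2766]
orientation: [-0.001, 0.46, 0.888, -0.0]
contact_force: [0.3, -0.3, -2.1]
grip_width: 0.257
grip_force: 58.8
```

Emit:
carry_out --rows "-1 -16 0 3.5 1;-2 -32 0 7 1;-3 -48 0 10.5 1;-4 -64 0 14 1;-5 -80 0 17.5 1;-6 -96 0 21 1;-7 -112 0 24.5 1;-9 -128 0 28 1;-10 -144 0 31.5 1;-11 -160 0 35 1"

```text
clock: 15.6
tcp_pos: [0.4255, -0.2195, 0.2766]
orientation: [-0.001, 0.172, 0.985, 0.0]
contact_force: [0.1, 0.4, -2.1]
grip_width: 0.257
grip_force: 58.8
```

Emit:
carry_out --rows "-1 -16 0 3.5 1;-2 -32 0 7 1;-3 -48 0 10.5 1;-4 -64 0 14 1;-5 -80 0 17.5 1;-6 -96 0 21 1;-7 -111 0 24.5 1;-8 -124 0 28 1;-9 -134 0 31 1;-10 -141 0 33 1"

```text
clock: 16.6
tcp_pos: [0.4154, -0.3605, 0.2763]
orientation: [-0.001, -0.114, 0.993, 0.001]
contact_force: [-0.6, -0.6, -2.2]
grip_width: 0.257
grip_force: 58.8
```

Emit:
carry_out --rows "-1 -4 0 1 1;-2 -8 0 1.5 1;-3 -11 0 1.7 1;-3 -11 0 2 1;-3 -11 0 2 1;-3 -11 0 2 1;-3 -11 0 2 1;-3 -11 0 2 1;-3 -11 0 2 1;-3 -11 0 2 1"

```text
clock: 17.6
tcp_pos: [0.4129, -0.3708, 0.2773]
orientation: [-0.0, -0.131, 0.991, -0.0]
contact_force: [0.5, 0.2, -1.8]
grip_width: 0.259
grip_force: 58.8
```

Run:
```python
from m import *
print(s["joint_positions"])
t=d["top"]; h=cv2.cvtColor(t["img"],cv2.COLOR_RGB2HSV); m=((h[...,1]>70)&(h[...,0]<25)).astype(np.uint8); m[:140]=0; m[300:]=0; m[:,:330]=0
g=p-[0,0,.0036]; print("pred tip",proj(t,g+.17*u),"barrel ends",proj(t,[g+.056*u-[0,0,.006],g+.128*u-[0,0,.006]]),proj(d["side"],[g,g+.092*u,g+.17*u]))
for c in cv2.findContours(m,0,2)[0]:
    if cv2.contourArea(c)>80: print(cv2.minAreaRect(c),cv2.contourArea(c))
i=cv2.convertScaleAbs(cv2.resize(t["img"][150:270,380:500],None,fx=5,fy=5),alpha=1.5);cv2.imwrite("pics/x.png",i[:,:,::-1])
```

```text
[ 0.41293985 -0.37078741  0.27729661] 15.013209858419145 0.2603561986588832 [-0.71071635 -0.44683978 -1.87330572]
[-9.42789153e-01  3.63841388e-01  1.36447186e+00  4.14879378e-06
  1.41325343e+00 -2.77561607e+00]
pred tip [[432.90285055 182.45481914]] barrel ends [[444.56975789 230.49386106]
 [436.71105156 200.29375872]] [[387.81828019 115.21532264]
 [357.09022763 109.17548968]
 [332.40567001 104.32355172]]
((371.7500305175781, 246.2500457763672), (22.62741470336914, 21.92030906677246), 45.0) 386.5
((432.7613220214844, 219.84970092773438), (44.2798957824707, 41.97503662109375), 77.19573211669922) 1560.0
((362.5, 169.5), (27.0, 27.0), 90.0) 575.0
```

Still loaded (Fz ≈ -2 N), and the wrist has about 3° of margin at the goal. I'm moving over the stand and part-way down, then taking the last look.

Emit:
carry_out --rows "0 -3 0 0 1;0 -9 0 0 1;0 -17 0 0 1;-1 -25 0 0 1;-1 -33 0 0 1;-1 -38 0 0 1;-1 -40.5 0 0 1;-1 -40.5 0 0 1;-1 -40.5 -4 0 1;-1 -40.5 -12 0 1"

```text
clock: 18.7
tcp_pos: [0.4121, -0.4112, 0.2653]
orientation: [0.0, -0.131, 0.991, -0.0]
contact_force: [0.7, -0.3, -2.1]
grip_width: 0.257
grip_force: 58.8
```

Emit:
carry_out --rows "0 0 -14 0 1;0 0 -30 0 1;0 0 -48 0 1;0 0 -66 0 1;0 0 -84 0 1;0 0 -102 0 1;0 0 -120 0 1;0 0 -136 0 1;0 0 -146 0 1;0 0 -150 0 1"

```text
clock: 19.7
tcp_pos: [0.4117, -0.4108, 0.1141]
orientation: [-0.0, -0.131, 0.991, 0.001]
contact_force: [0.1, 0.3, -1.9]
grip_width: 0.259
grip_force: 58.8
```

Run:
```python
from m import *
print(s["joint_positions"][5])
g=p-[0,0,.0036]; S=np.array([.5006,-.3875,.07]); print("mid - S mm",1e3*(g+.092*u-S))
a=np.array([np.cos(np.radians(15)),np.sin(np.radians(15)),0]); V=[]
for n,(x0,y0) in(("side",(330,120)),("top",(400,170))):
    i=cv2.convertScaleAbs(cv2.resize(d[n]["img"][y0:y0+100,x0:x0+78],None,fx=5,fy=5,interpolation=2),alpha=1.5)
    for P,c in((g+.17*u,(255,0,0)),(g+.132*u,(255,0,255)),(g+.06*u,(255,0,255)),(S+.052*a+[0,0,.014],(0,0,255)),(S-.052*a+[0,0,.014],(0,0,255))):
        z=(proj(d[n],P)[0]-[x0,y0]+.5)*5; cv2.drawMarker(i,tuple(int(v) for v in z),c,0,8,1)
    V.append(i)
cv2.imwrite("pics/g6.png",np.hstack(V)[:,:,::-1])
```

```text
[ 0.41190586 -0.41117806  0.11507614] 15.018679453674793 0.2547224369307941 [ 0.42298874  0.07696024 -2.20271067]
-2.818608094283106
mid - S mm [ 0.16326992  0.16226014 41.47613514]
```

View pics/g6.png

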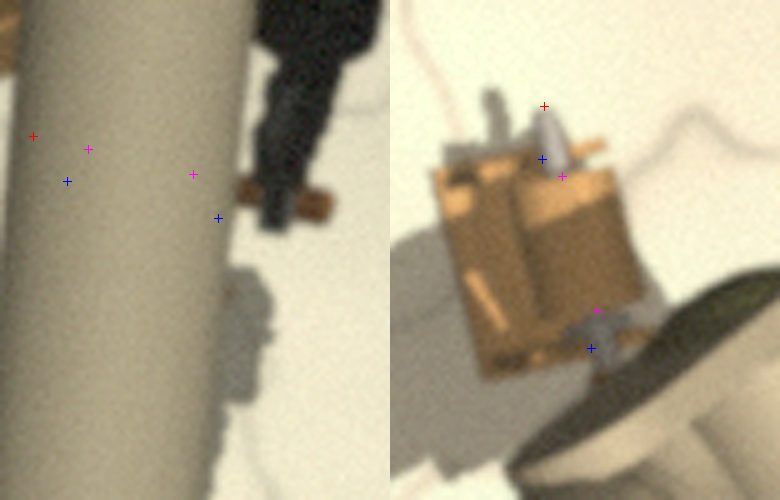

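The barrel sits on the rod between the predicted ends (562,176)–(598,311), the collar is visible at (600,325) and the tip at (545,112), all consistent with the notch positions. Lowering gently.

Emit:
carry_out --rows "0 0 -3 0 1;0 0 -8 0 1;0 0 -14 0 1;0 0 -20 0 1;0 0 -26 0 1;0 0 -31 0 1;0 0 -35 0 1;0 0 -38 0 1;0 0 -39 0 1;0 0 -39 0 1"

```text
clock: 20.8
tcp_pos: [0.4121, -0.4115, 0.0765]
orientation: [0.0, -0.131, 0.991, -0.0]
contact_force: [0.8, -0.3, -2.0]
grip_width: 0.258
grip_force: 58.9
```

Emit:
carry_out --rows "0 0 -0.5 0 1;0 0 -1 0 1;0 0 -1.5 0 1;0 0 -2 0 1;0 0 -2.5 0 1;0 0 -3 0 1;0 0 -3 0 1;0 0 -3 0 1;0 0 -3 0 1;0 0 -3 0 1"

```text
clock: 21.8
tcp_pos: [0.4123, -0.412, 0.074]
orientation: [0.001, -0.13, 0.991, -0.001]
contact_force: [1.7, -3.2, 5.0]
grip_width: 0.258
grip_force: 59.7
```

Seated (Fz +5 N, pin axis 70.4 mm up). Releasing.

Emit:
carry_out --rows "0 -0.5 0 0 1;0 -0.5 0 0 0.7;0 -0.5 0 0 0.65;0 -0.5 0 0 0.6;0 -0.5 0 0 0.5;0 -0.5 0 0 0.3;0 -0.5 0 0 0;0 -0.5 0 0 0;0 -0.5 0 0 0;0 -0.5 0 0 0"

```text
clock: 22.8
tcp_pos: [0.4119, -0.4118, 0.0733]
orientation: [0.0, -0.131, 0.991, 0.0]
contact_force: [-0.9, 0.3, 0.1]
grip_width: 1.001
grip_force: 0.0
```

Emit:
carry_out --rows "0 0 5 0 0;0 0 15 0 0;0 0 30 0 0;0 0 50 0 0;0 0 75 0 0;0 0 100 0 0;0 0 130 0 0;0 0 160 0 0;0 0 190 0 0;0 0 200 0 0"

```text
clock: 23.8
tcp_pos: [0.4123, -0.4122, 0.2773]
orientation: [0.001, -0.131, 0.991, -0.003]
contact_force: [-0.9, -0.3, 0.5]
grip_width: 0.999
grip_force: 0.0
```

Emit:
carry_out --rows "-20 -30 0 0 0;-40 -60 0 0 0;-60 -90 0 0 0;-80 -120 0 0 0;-100 -135 0 0 0;-120 -140 0 0 0;-140 -140 0 0 0;-140 -140 0 0 0;-140 -140 0 0 0;-140 -140 0 0 0"

```text
clock: 24.8
tcp_pos: [0.3549, -0.5098, 0.2683]
orientation: [-0.019, -0.089, 0.996, -0.009]
contact_force: [-0.4, 0.3, 0.7]
grip_width: 1.001
grip_force: 0.0
```

Run:
```python
from m import *
t=d["top"]; a=np.array([np.cos(np.radians(15)),np.sin(np.radians(15)),0]); S=np.array([.5006,-.3875,.07])
print("pred handle ends",proj(t,[S-.122*a,S-.062*a]),"pred mid",proj(t,S))
h=cv2.cvtColor(t["img"],cv2.COLOR_RGB2HSV)
# handle: redder/darker wood just outside the stand
c0=proj(t,S-.092*a)[0]; x0,y0=(c0-16).astype(int); w=h[y0:y0+32,x0:x0+32]
m=((w[...,1]>130)&(w[...,0]<14)).astype(np.uint8)
for c in cv2.findContours(m,0,2)[0]:
    if cv2.contourArea(c)>20:
        (u_,v_),wh,an=cv2.minAreaRect(c); q=ray(t,u_+x0,v_+y0,.07); print("handle",u_+x0,v_+y0,q,np.array(wh)*2.7,an,"vs",S-.092*a)
# barrel mask colour samples along the axis & changes elsewhere
for x in range(-125,90,8):
    P=S+a*x/1e3+[0,0,.022 if abs(x+0)<34 else .007]; q=np.round(proj(t,P)[0]).astype(int); print(x,q,t["img"][q[1],q[0]])
o=pickle.load(open("s0.pkl","rb"))["top"]["img"]
for n,(x,y) in dict(short=(293,176),mug=(212,162),can=(370,246),ca=(213,238),cb=(362,170),jar=(255,123),bowl=(327,119)).items():
    print(n,np.abs(o[y-18:y+18,x-18:x+18].astype(int)-t["img"][y-18:y+18,x-18:x+18]).mean().round(1))
```

```text
[ 0.3549185  -0.51003745  0.26820178] 10.198734876776825 0.9965784398581911 [0.36584686 0.31419275 1.00724753]
pred handle ends [[444.71792332 264.64694759]
 [439.07478802 242.86051426]] pred mid [[433.2717605  220.45678556]]
-125 [446 266] [95 89 76]
-117 [445 263] [68 49 32]
-109 [444 260] [66 50 34]
-101 [444 257] [65 46 25]
-93 [443 254] [66 49 32]
-85 [442 251] [64 46 28]
-77 [441 248] [66 49 33]
-69 [441 245] [69 52 36]
-61 [440 242] [75 68 61]
-53 [439 240] [74 70 62]
-45 [438 237] [71 67 58]
-37 [438 234] [71 67 62]
-29 [438 231] [99 79 57]
-21 [438 228] [146 112  70]
-13 [437 225] [152 117  75]
-5 [436 222] [148 112  70]
3 [435 219] [148 112  71]
11 [435 216] [146 112  71]
19 [434 213] [149 114  71]
27 [433 210] [147 114  72]
35 [431 208] [145 112  73]
43 [430 205] [109  99  87]
51 [429 202] [123 118 109]
59 [429 199] [125 119 110]
67 [428 196] [128 122 112]
75 [427 193] [131 128 116]
83 [426 190] [165 167 143]
short 3.6
mug 3.8
can 15.0
ca 3.5
cb 3.6
jar 3.6
bowl 3.0
```

All checks agree. Along the stand axis the colours run handle (-122 to -65 mm), neck and collar (-61 to -37), barrel (-30 to +39), and rod to +79. The other objects haven't moved; the canister's mean pixel change is larger, but its outline was still at (371.7,246.3). Handing in.

```bash
python3 -c "
from rig import r
print(r.read_state()['joint_positions'][5]); print(r.hand_in())"
```

```text
-2.8798044118423487
the job is handed in; nothing more can be done
None
```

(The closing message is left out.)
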